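Free the cam lock, then slide the coupling home onto its pipe

ROBOT

A 7-joint arm with a two-finger parallel gripper is mounted at the origin on the work surface. World frame = base frame: x ahead of the robot, y to its left, z up, the work surface at z = 0. Lengths are in m, angles in rad, forces in N, time in s.
With the tool pointing down it reaches from about 0.425 to 0.875 m from the base axis. Payload 4.7 kg.
Tool frame: the origin (TCP) lies at the very end of the fingers, on their centre line; the grasp point (between the pads) lies behind it (ctrl.tcp_to_grasp is the y of the grasp point in the tool frame, in m); y points along the fingers, x is the direction in which the jaws open and shut, and the axes are right-handed (so a half turn about y gives the same grasp; the last joint's range is limited). The gripper opens to 87 mm and grips with 3 to 60 N. Pads are 19 mm wide; open, the fingers measure 117 mm over their backs; the gripper's body (75 mm by 190 mm) begins 51 mm behind the grasp point.
Start: joints at [-1.231, 0.321, -0.07, 1.45, 0.023, 1.371, -0.057], TCP at [0.208, 0.616, 0.223] pointing down, gripper open.
Joint ranges: [-2.86, 2.86], [-0.3, 2.09], [-1.38, 1.24], [0.06, 2.45], [-1.56, 4.7], [0.09, 2.05], [-2.69, 2.69]. Speed limits (rad/s): [2.57, 2.57, 3.14, 3.14, 3.14, 3.14, 3.14].

INTERFACE

Orientations are given as a rotation vector (axis times angle).
In Python, from bench import ctrl, get_image, workorder gives the robot as it stands.
- The arm moves only by the tool drive_tool, never from a script. Its argument "increments" is text: rows parted by semicolons, each of 5 numbers parted by spaces: the shift along the tool's x, y, z in mm, then the turn about the tool's y in degrees, then the closure in counts, from 0 (fully open) to 255 (shut). In form: tx ty tz yaw fingers; .... A call has 1 to 20 rows; each row shifts and turns the commanded pose from where the row before left it, along the tool's axes as they then stand; what a row does not reach is not made up. A row lasts 1/8 s, in which the tool goes at most 62.5 mm and 10.7 degrees, less where a joint would pass 70% of its speed; a pose out of reach is approached as far as the arm can. A call is refused whole if a number of a shift passes 62.5 or a number of a turn 10.7, either way. A call with a gripper value outside its range is refused whole. The fingers move at their own pace and stop on an object; "squeeze" is the grip in N (left out, the last holds). Time passes only in rows, so rows that do not move let the fingers close. It gives the time, the measured TCP pose, the force and the opening at its end, in the units of the state.
- ctrl.get_state(): the state, without advancing time (a new reading comes with each control period).
- get_image(name): name is "scene" or "side" or "wrist"; returns a dict with "img" (384x512x3 uint8, red, green, blue), "mtx" (3x3 intrinsics, pixels), "camera_from_world" (4x4, takes a point from world to camera coordinates). Camera axes: x right, y up, looking along -z (the intrinsics and any distortion apply to the point x, -y, -z); pixel columns grow to the right and rows downward; lengths in m; the calibration is good to about 2 mm. The wrist camera is an equidistant fisheye: a pixel r from the principal point sees the ray r / f radians off the axis. A picture is of the moment at which its call begins. There is no depth.
- workorder.close_job(): hands the job in, once; it reports no verdict.
The state is a dict: "time": time; "joint_positions": joint angles; "qd": joint speeds; "joint_torque": joint torques, N m; "position": TCP position; "tool_rot": TCP orientation; "ft_force": force on the tool from outside, world axes, zero at the start; "torque": the same for the moment, N m; "grip_width": opening from 0.0 (shut) to 1.0 (fully open).
Only numpy, scipy, OpenCV 4.12 (cv2) and the standard library are available. Lean on these libraries where they do the work, as an engineer would, in place of code of your own. Each camera call takes 0.05 s, during which the arm holds its last target.

TASK

On the pipe-fitting jig on the shop counter, push the cam's handle round with the fingertips until the cam is at its low point, with its lever pointing straight along the jig towards the far end, away from the slide. Only then push the slide forward by its upright back plate until it is fully home, so that the grey coupling lying in it goes over the end of the white pipe. Pick nothing up, leave the coupling in its cradle, and do not disturb the loose things standing around.

Things in the scene. Friction and masses are not known exactly. Their poses are not given: they have to be found in the camera images.
- jig: Plywood base board of the jig, fixed to the counter: x -145..100, y -55..135 mm, 12 mm thick. Origin on the counter under the pipe axis; x points forward along the jig (the way the slide is pushed), y to its left, z up. A grey end block (x 30..60, y -35..35, top 95 mm above the counter) holds the white pipe.
- slide (a joint): Travel of the slide along the jig's x, m: 0 all the way back (as it starts), 0.034 fully home at its stop. Steel carriage, deck 78 x 70 mm, with a V cradle that holds the coupling and an upright back plate to push on. Friction about 4 N; stays where it is left.
- push_face (a point): Centre line of the rear face of the slide's back plate, 75 mm above the counter; jig x = -130 mm, y = 0 when the slide is back; moves with it. The plate is 64 mm wide, 8 mm thick, 20 to 100 mm above the counter, with free space behind it.
- lug (a point): Middle of the front face of the follower lug, a low steel arm on the left of the slide that meets the rim of the cam: y 35..110 mm, top 34 mm above the counter; face at jig x = -54 mm when the slide is back. Moves with the slide.
- cam (a joint): Angle of the cam about its upright pin, rad, counter-clockwise from above positive. 0: low point faces the slide, lever straight along the jig's +x; pi/2: lever to the jig's left. Range -0.9..2.6 (no stop at 0); starts at 1.5 to 2.3, barring the slide: turn it clockwise. Within 0.5 of 0 the slide can go home. Friction 0.4 N m, 6 to 7 N at the handle; stays where left.
- cam_pin (a point): Axis of the cam's pin, 36 mm above the counter (upper face of the cam); jig x = 0, y = 85 mm. The cam is a steel disc of 68 mm diameter, 16 mm thick, its centre 16 mm off the pin on the side of the lever: 50 mm from pin to rim on the lever's side (high point), 18 mm opposite (low point).
- handle (a point): Black upright round handle on the end of the cam's lever, to be pushed: 16 mm diameter, standing from 44 to 102 mm above the counter; this point is half-way up (73 mm). It is 62 mm from the pin's axis. The lever is 14 mm wide, its upper face 45 mm above the counter.
- stub_end (a point): Centre of the tapered free end of the fixed white pipe, 42 mm diameter, which lies along the jig's x at y = 0, 64 mm above the counter; this end is at x = -52 mm, facing the slide.
- coupling_center (a point): Centre of the loose grey plastic pipe coupling lying along the jig's x in the cradle of the slide, on the pipe's axis: 60 mm long, 58 mm outside (64 mm over its end beads), 48 mm bore. It starts at jig x = -91 mm and is carried along by the slide; x = -57 mm when home, its front 25 mm over the pipe.
- spare: Bystander: a second grey coupling like the first, standing on end on the counter to the right of the jig, 60 mm tall, 64 mm diameter. Origin under its centre.
- elbow: Bystander: grey plastic pipe elbow lying to the right of the slide, about 75 x 85 x 52 mm. Origin on the counter, under its long leg.
- nipple: Bystander: brass threaded nipple, 28 mm diameter, 34 mm tall, standing on the jig's plate beyond the end block. Origin under its centre.
- screwdriver: Bystander: screwdriver lying on the counter to the left of the jig. Origin under its middle.
- spanner: Bystander: spanner lying on the counter right of the jig. Origin under its middle.
- jar: Bystander: jar 60 mm diameter, 75 mm tall, standing beyond the jig. Origin under its centre.
- tape: Bystander: tape measure, 65 x 38 x 62 mm, standing to the left of the slide, behind the cam. Origin under its centre.
- coupling: The same coupling; its origin is its centre.
Not all that is in view belongs to the job. What is shaped like the coupling but blue is not meant.

How it is judged:
On the way, in this order (a step that is already met when the one before it is completed fails the run):
1. the cam is turned to its low point (within 0.5 rad) and left there while the slide is still back (moved less than 8 mm) (value of joint cam between -0.5 and 0.5 rad and value of joint slide below 0.008 m and velocity of joint cam between -0.1 and 0.1 rad/s), for 0.2 s.
2. the slide is pushed fully home with the cam at its low point (value of joint cam between -0.5 and 0.5 rad and value of joint slide above 0.031 m), for 0.2 s.
At the end, for the whole second after the job is handed in: The slide is home (travel above 31 of 34 mm) with the cam within 0.5 rad of its low point; the coupling lies still, on the pipe's axis within 6 mm, at least 19 mm over the pipe (all of step 2 and x of coupling_center in the frame of jig above -0.063 m and y of coupling_center in the frame of jig between -0.006 and 0.006 m and z of coupling_center in the frame of jig below 0.07 m and linear speed of coupling below 0.02 m/s); the robot touches nothing.
It fails at once if the slide was pushed more than 12 mm forward while the cam was not at its low point (more than 0.7 rad off) (value of joint slide above 0.012 m and (value of joint cam above 0.7 rad or value of joint cam below -0.7 rad)).
It fails at once if the coupling was lifted out of its cradle (more than 10 mm) (z of coupling_center in the frame of jig above 0.074 m).
It fails at once if a bystander was moved more than 20 mm, or lifted (distance of any of spare, elbow, nipple, screwdriver, spanner, jar, tape from where it was at the start of the episode above 0.02 m).
It also fails if it takes over 59 s, if anything falls off the work surface, if the arm or the gripper's body presses on something with over 40 N, if the wrist force passes 120 N, or if a joint passes its speed limit or range.

## Working session

There is one attempt and no reset: what is moved stays moved. The work goes in short steps, Python scripts to look and compute and a tool call to move; the robot and the scene stay as the last step left them, time stands still between calls to the robot, and variables do not carry over. Pictures are saved under pics/ and viewed, and the job is handed in when it is done.

Besides the shell and the picture viewer there is one more tool, called after ">>>" by a JSON object that holds its "op" and its "data", one argument or row to a line. drive_tool: Moves the arm, as the interface text tells. Its arguments: {"type":"object","properties":{"increments":{"type":"string"},"squeeze":{"type":"number"}},"required":["increments"]}

```bash
mkdir -p pics; ls; python3 - <<'E'
from bench import ctrl,get_image
import cv2
s=ctrl.get_state()
print({k:s[k] for k in('time','position','tool_rot','ft_force','grip_width')},ctrl.tcp_to_grasp)
for n in('scene','side','wrist'):
    d=get_image(n);cv2.imwrite(f'pics/{n}0.png',d['img'][:,:,::-1]);print(n,d['mtx'],d['camera_from_world'])
E
```

```text
pics
{'time': 0.0, 'position': array([0.20789055, 0.61527473, 0.22144863]), 'tool_rot': array([-1.34711143, -0.96492015,  0.96738197]), 'ft_force': array([-0.14921483,  1.32763361,  0.82230291]), 'grip_width': 1.0009106172458395} -0.0187
scene [[462.17622336   0.         255.85055672]
 [  0.         462.17622336 193.46336541]
 [  0.           0.           1.        ]] [[ 0.64949249  0.76034617  0.00576301 -0.38482997]
 [-0.52056802  0.43912248  0.73224339  0.2582357 ]
 [ 0.55422779 -0.47858662  0.68101865 -1.57318776]
 [ 0.          0.          0.          1.        ]]
side [[442.54229593   0.         264.38268505]
 [  0.         442.54229593 184.63488685]
 [  0.           0.           1.        ]] [[ 0.99644142 -0.08182533  0.02022659 -0.56414131]
 [ 0.04020731  0.67234259  0.73914736 -0.07350409]
 [-0.07408018 -0.73570379  0.67323998 -0.89365747]
 [ 0.          0.          0.          1.        ]]
wrist [[297.31863964   0.         255.8053339 ]
 [  0.         297.31863964 186.93040704]
 [  0.           0.           1.        ]] [[ 0.31975302  0.94749817 -0.00228586 -0.64844699]
 [-0.90264777  0.30388206 -0.30476662  0.03765577]
 [-0.28807118  0.09951337  0.95242432 -0.39201205]
 [ 0.          0.          0.          1.        ]]
```

View pics/scene0.png

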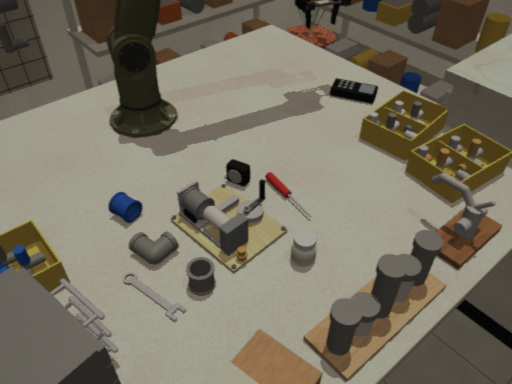

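View pics/side0.png

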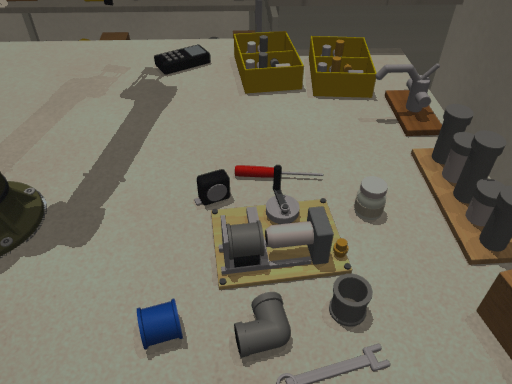

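View pics/wrist0.png

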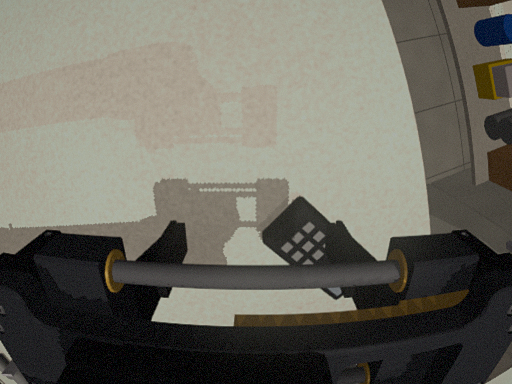

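```bash
python3 - <<'E'
import cv2
a=cv2.imread('pics/side0.png')[150:300,185:385];cv2.imwrite('pics/sc.png',cv2.resize(a,None,fx=4,fy=4,interpolation=cv2.INTER_CUBIC))
a=cv2.imread('pics/scene0.png')[145:285,150:330];cv2.imwrite('pics/cc.png',cv2.resize(a,None,fx=4.2,fy=4.2,interpolation=cv2.INTER_CUBIC))
E
```

```text
(no output)
```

View pics/sc.png

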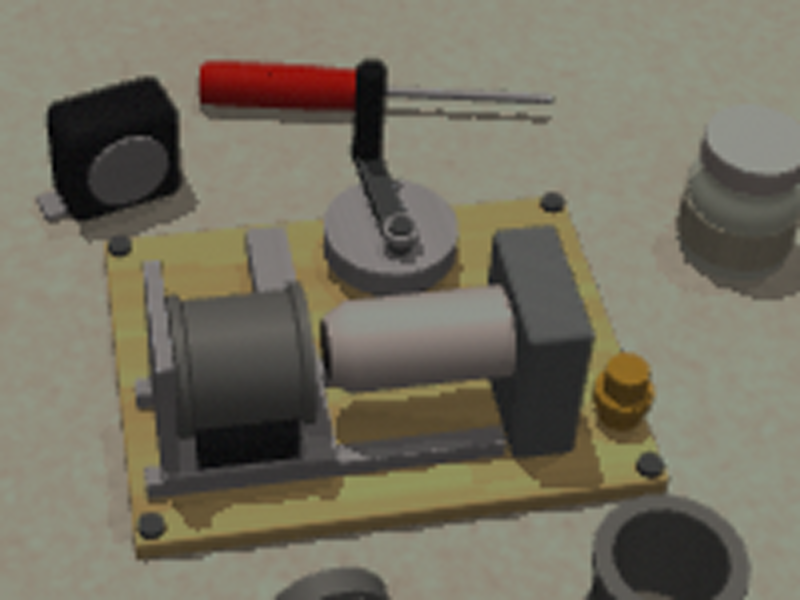

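View pics/cc.png

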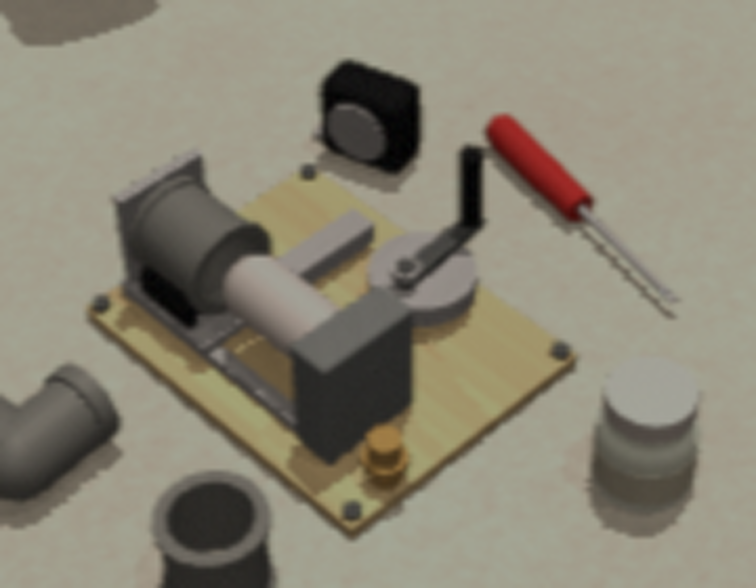

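```bash
cat > h.py <<'E'
import numpy as np
from bench import get_image,ctrl
def proj(d,p):
    p=np.atleast_2d(p);T=d['camera_from_world'];c=p@T[:3,:3].T+T[:3,3]
    K=d['mtx'];return np.c_[K[0,2]+K[0,0]*c[:,0]/-c[:,2],K[1,2]-K[1,1]*c[:,1]/-c[:,2]]
def j2w(q,p):
    p=np.atleast_2d(p);c,s=np.cos(q[2]),np.sin(q[2])
    return np.c_[q[0]+c*p[:,0]-s*p[:,1],q[1]+s*p[:,0]+c*p[:,1],p[:,2]]
E
python3 - <<'E'
from h import *
from scipy.optimize import least_squares
import cv2
sd,sc=get_image('side'),get_image('scene')
C=np.array([[-145,135,12],[100,135,12],[100,-55,12],[-145,-55,12]])/1e3
ps=np.array([[107,240],[567,203],[665,478],[138,545]])/4+[185,150]
pc=np.array([[308,165],[575,358],[352,528],[90,310]])/4.2+[150,145]
pin=np.array([[0,.085,.048]])
hs=np.array([370,64])/4+[185,150]; hc=np.array([472,150])/4.2+[150,145]
hbs=np.array([366,160])/4+[185,150]; hbc=np.array([470,222])/4.2+[150,145]
def H(q,z):return np.array([[.062*np.cos(q[3]),.085+.062*np.sin(q[3]),z]])
def f(q):
    r=[proj(sd,j2w(q,C))-ps,proj(sc,j2w(q,C))-pc,proj(sd,j2w(q,H(q,.102)))-hs,proj(sc,j2w(q,H(q,.102)))-hc,
     proj(sd,j2w(q,H(q,.045)))-hbs,proj(sc,j2w(q,H(q,.045)))-hbc,
     proj(sd,j2w(q,pin))-(np.array([400,228])/4+[185,150]),proj(sd,j2w(q,[[-.052,0,.064]]))-(np.array([331,347])/4+[185,150])]
    return np.concatenate(r).ravel()
r=least_squares(f,[.65,.1,0,1.8]);q=r.x
print(q);print(r.fun.reshape(-1,2).round(1))
np.save('q.npy',q)
print('handle',j2w(q,H(q,.073)),'pin',j2w(q,pin),'push',j2w(q,[[-.13,0,.075]]))
from scipy.spatial.transform import Rotation as R
s=ctrl.get_state();print(R.from_rotvec(s['tool_rot']).as_matrix().round(3))
for n,d in(('side',sd),('scene',sc)):
    im=d['img'][:,:,::-1].copy()
    for p in proj(d,j2w(q,np.r_[C,H(q,.102),pin,[[-.13,0,.1]],[[-.054,.11,.034]],[[-.13,.032,.1]]])):cv2.circle(im,tuple(np.int32(p.round())),1,(0,0,255),-1)
    o={'side':(185,150),'scene':(150,130)}[n]
    cv2.imwrite(f'pics/ov_{n}.png',cv2.resize(im[o[1]:o[1]+150,o[0]:o[0]+200],None,fx=4,fy=4))
E
```

```text
[ 0.61081937 -0.12975742  0.07545869  1.68039674]
[[-0.1 -1. ]
 [-0.2 -3. ]
 [ 2.2 -0. ]
 [-0.2 -0.6]
 [-0.4 -0.3]
 [ 0.  -0.8]
 [-1.5  0.7]
 [-2.6 -1. ]
 [ 0.7  0.3]
 [-1.4  0.5]
 [ 0.6 -2.6]
 [-1.2 -0.4]
 [ 1.1 -0.1]
 [-0.5  0.1]]
handle [[0.59300318 0.01594207 0.073     ]] pin [[ 0.60441147 -0.0449993   0.048     ]] push [[ 0.48118931 -0.13955774  0.075     ]]
[[ 0.32  -0.    -0.947]
 [ 0.947 -0.001  0.32 ]
 [-0.001 -1.    -0.   ]]
```

View pics/ov_side.png

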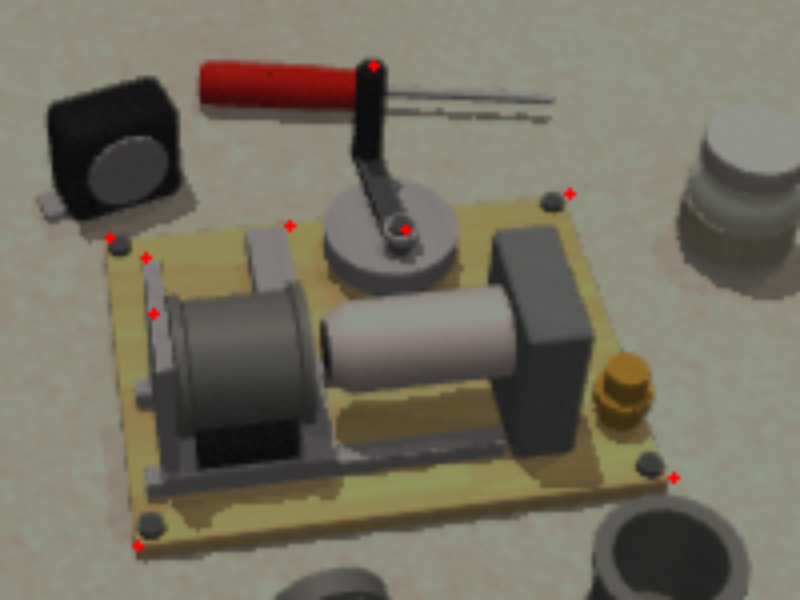

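```bash
cat >> h.py <<'E'
def unproj(d,uv,z):
    K=d['mtx'];T=d['camera_from_world'];R_=T[:3,:3];o=-R_.T@T[:3,3]
    r=R_.T@np.array([(uv[0]-K[0,2])/K[0,0],-(uv[1]-K[1,2])/K[1,1],-1]);return o+r*(z-o[2])/r[2]
from scipy.spatial.transform import Rotation as Rr
def togo(xy,z=None,heading=None):
    s=ctrl.get_state();M=Rr.from_rotvec(s['tool_rot']).as_matrix();p=s['position']
    t=np.array([xy[0],xy[1],p[2] if z is None else z])
    hd=np.degrees(np.arctan2(-M[1,2],-M[0,2]))
    print('t',s['time'],'pos',p.round(4),'heading',hd.round(1),'tool shift mm',(M.T@(t-p)*1e3).round(1),'yaw deg',None if heading is None else round(hd-heading,1),'F',s['ft_force'].round(1),'q7',s['joint_positions'].round(2),s['grip_width'].round(3))
E
python3 - <<'E'
from h import *
d=get_image('side');q=np.load('q.npy')
for uv in((85,217),(180,190),(55,205)):print('tape base',unproj(d,np.array(uv)/4+[185,150],0))
for uv in((50,110),(150,80),(178,105),(80,130)):print('tape top',unproj(d,np.array(uv)/4+[185,150],.062))
d=get_image('scene')
for uv in((325,135),(385,172),(417,150)):print('tape base sc',unproj(d,np.array(uv)/4.2+[150,145],0))
togo((.552,.008),.16,10.5)
E
```

```text
tape base [0.44370417 0.02070614 0.        ]
tape base [0.49456819 0.03830639 0.        ]
tape base [0.42758749 0.03081671 0.        ]
tape top [0.42975675 0.03731507 0.062     ]
tape top [0.48130845 0.05814217 0.062     ]
tape top [0.49549646 0.03734975 0.062     ]
tape top [0.44537557 0.02099084 0.062     ]
tape base sc [4.29664134e-01 2.97890635e-02 1.11022302e-16]
tape base sc [0.48632558 0.03736211 0.        ]
tape base sc [4.82980082e-01 6.85586385e-02 1.11022302e-16]Traceback (most recent call last):
  File "<stdin>", line 7, in <module>
  File "h.py", line 17, in togo
    print('t',s['time'],'pos',p.round(4),'heading',hd.round(1),'tool shift mm',(M.T@(t-p)*1e3).round(1),'yaw deg',None if heading is None else round(hd-heading,1),'F',s['ft_force'].round(1),'q7',s['joint_positions'].round(2),s['grip_width'].round(3))
                                                                                                                                                                                                                                 ^^^^^^^^^^^^^^^^^^^^^
AttributeError: 'float' object has no attribute 'round'
```

```bash
sed -i "s/,s\['grip_width'\].round(3)/,round(float(s['grip_width']),3)/" h.py; python3 - <<'E'
from h import *
togo((.552,.008),.18,10.5)
E
```

```text
t 0.35 pos [0.208  0.6157 0.2223] heading -18.7 tool shift mm [-465.6   42.5 -520.4] yaw deg -29.2 F [ 0.2 -0.1 -0.6] q7 [-1.23  0.32 -0.07  1.45  0.02  1.37 -0.06] 0.996
```

>>> {"op": "drive_tool", "data": {
  "increments": "-10 0 -11 0 255; -25 2 -28 0 255; -25 2 -28 0 255; -25 2 -28 0 255; -25 2 -28 0 255; -25 2 -28 0 255; -25 2 -28 0 255; -25 2 -28 0 255; -25 2 -28 0 255; -25 2 -28 0 255; -25 2 -28 0 255; -25 2 -28 0 255; -25 2 -28 0 255; -25 2 -28 0 255; -25 2 -28 0 255; -25 2 -28 0 255; -25 2 -28 0 255; -25 2 -28 0 255; -15 2 -17 0 255; 0 0 0 0 255",
  "squeeze": 20
}}

```text
time: 2.85
position: [0.5414, 0.0254, 0.1865]
tool_rot: [-1.348, -0.962, 0.963]
ft_force: [0.9, 1.2, 0.7]
grip_width: 0.005
```

>>> {"op": "drive_tool", "data": {
  "increments": "0 0 0 -9.7 255; 0 0 0 -9.7 255; 0 0 0 -9.7 255; 0 0 0 0 255; 0 0 0 0 255"
}}

```text
time: 3.48
position: [0.5412, 0.0289, 0.1867]
tool_rot: [-1.118, -1.341, 1.34]
ft_force: [0.6, -0.5, 0.2]
grip_width: 0.01
```

```bash
python3 - <<'E'
from h import *
import cv2
togo((.552,.008),.065,10.5)
for n in('side','wrist'):
    d=get_image(n);cv2.imwrite(f'pics/{n}1.png',d['img'][:,:,::-1])
E
```

```text
t 3.475 pos [0.5412 0.0289 0.1867] heading 10.3 tool shift mm [-22.5 121.7  -6.9] yaw deg -0.2 F [ 0.6 -0.5  0.2] q7 [-0.52  0.11  0.45  1.79 -0.05  1.25  1.7 ] 0.01
```

View pics/side1.png

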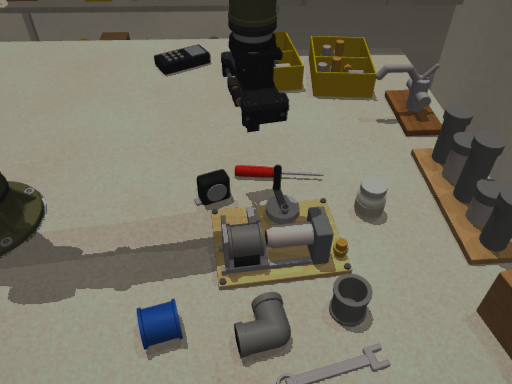

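View pics/wrist1.png

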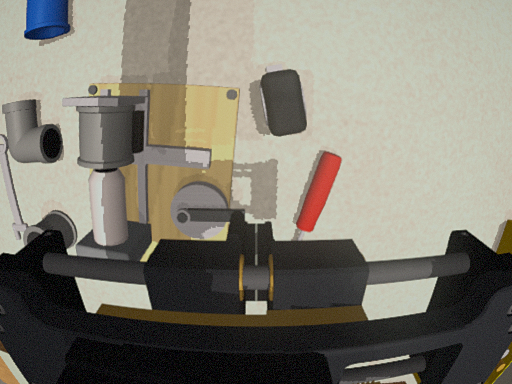

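```bash
python3 - <<'E'
from h import *
d=get_image('side');s=ctrl.get_state();print(proj(d,s['position']))
E
```

```text
[[251.98164201 128.41021599]]
```

>>> {"op": "drive_tool", "data": {
  "increments": "-11 0 -3 0 255; -11 0 -4 0 255; 0 20 0 0 255; 0 30 0 0 255; 0 30 0 0 255; 0 25 0 0 255; 0 12 0 0 255; 0 0 0 0 255; 0 0 0 0 255"
}}

```text
time: 4.75
position: [0.5534, 0.0076, 0.0706]
tool_rot: [-1.119, -1.343, 1.341]
ft_force: [0.5, -0.3, 0.8]
grip_width: 0.005
```

```bash
python3 - <<'E'
from h import *
import cv2
togo((.576,.0125),.065,10.5)
for n in('side','scene'):
    d=get_image(n);print(proj(d,ctrl.get_state()['position']))
    o=(185,80) if n=='side' else (150,100)
    cv2.imwrite(f'pics/{n}2.png',cv2.resize(d['img'][o[1]:o[1]+150,o[0]:o[0]+200,::-1],None,fx=4,fy=4))
E
```

```text
t 4.75 pos [0.5534 0.0076 0.0706] heading 10.4 tool shift mm [  0.7   5.7 -23.1] yaw deg -0.1 F [ 0.5 -0.3  0.8] q7 [-0.47  0.26  0.46  1.88 -0.13  1.03  1.8 ] 0.005
[[258.48749369 181.54631035]]
[[248.64103006 183.85519097]]
```

View pics/side2.png

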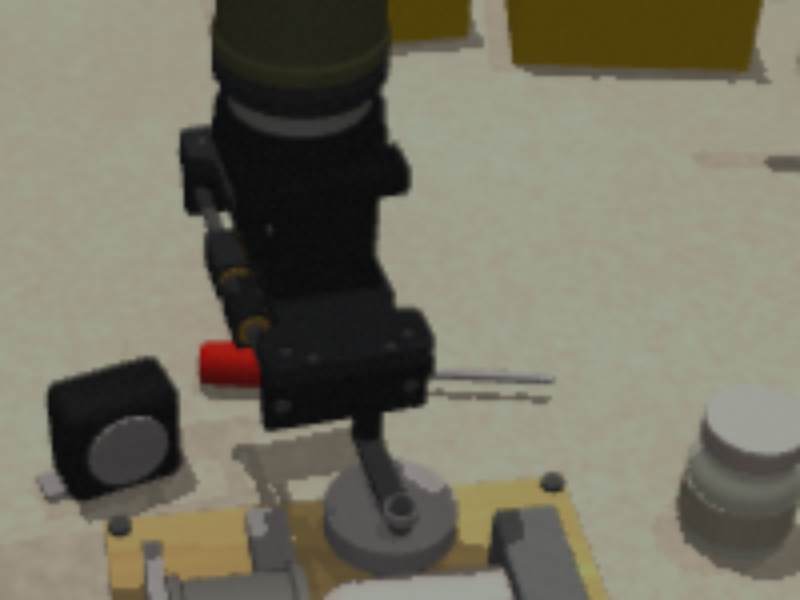

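View pics/scene2.png

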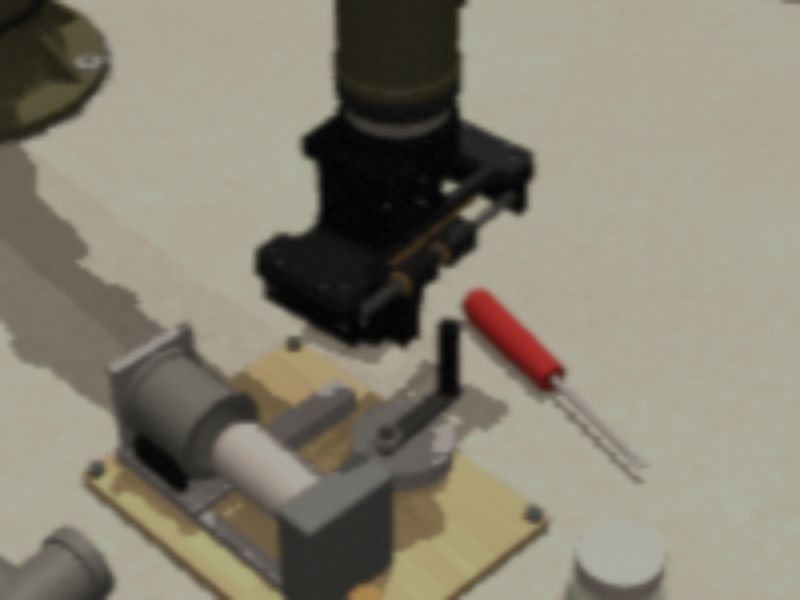

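>>> {"op": "drive_tool", "data": {
  "increments": "0 0 -6 0 255; 0 0 -6 0 255; 0 0 -5 0 255; 0 0 -4 0 255; 0 0 -3 0 255; 0 0 -3 0 255; 0 0 0 0 255"
}}

```text
time: 5.72
position: [0.577, 0.0127, 0.069]
tool_rot: [-1.114, -1.339, 1.344]
ft_force: [-5.0, 0.3, 3.3]
grip_width: 0.004
```

>>> {"op": "drive_tool", "data": {
  "increments": "0.7 0 -3.3 3 255; 1.4 0 -6.6 6 255; 1.4 0 -6.6 6 255; 1.4 0 -6.6 6 255; 1.4 0 -6.6 6 255; 1.4 0 -6.6 6 255; 1.4 0 -6.6 6 255; 0 0 0 0 255"
}}

```text
time: 6.72
position: [0.6194, 0.0166, 0.0684]
tool_rot: [-1.402, -0.829, 0.838]
ft_force: [-5.0, -0.7, 0.4]
grip_width: 0.006
```

```bash
cat > cam.py <<'E'
from h import *
import cv2,sys
k=sys.argv[1];q=np.load('q.npy')
s=ctrl.get_state();p=s['position'];M=Rr.from_rotvec(s['tool_rot']).as_matrix()
pin=j2w(q,[[0,.085,0]])[0]
v=M.T@np.r_[p[:2]-pin[:2],0]*1e3
hd=np.degrees(np.arctan2(-M[1,2],-M[0,2]))
a=np.arctan2(p[1]-pin[1],p[0]-pin[0])-q[2]
print('t',s['time'],'pos',p.round(4),'arm vec tool',v.round(1),'F',s['ft_force'].round(1),'heading',hd.round(1),'cam from tool',round(a-np.arctan2(16.5,62),2),'cam if heading true',round(np.radians(hd+90)-q[2],2))
for n in('side','scene'):
    d=get_image(n);o=(185,100) if n=='side' else (150,100)
    cv2.imwrite(f'pics/{n}{k}.png',cv2.resize(d['img'][o[1]:o[1]+150,o[0]:o[0]+200,::-1],None,fx=4,fy=4))
E
python3 cam.py 3
```

```text
t 6.725 pos [0.6194 0.0166 0.0684] arm vec tool [61.3 -0.1 16.4] F [-5.  -0.7  0.4] heading -28.6 cam from tool 1.0 cam if heading true 1.0
```

View pics/side3.png

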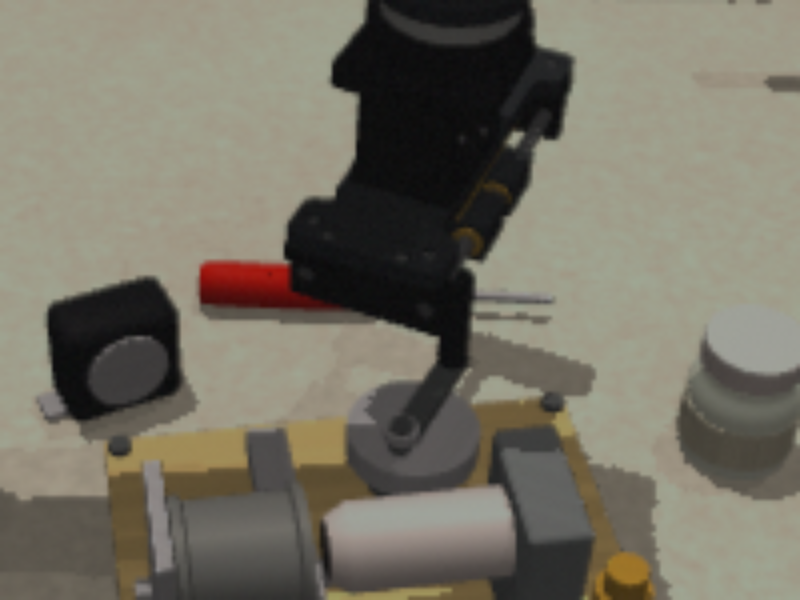

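>>> {"op": "drive_tool", "data": {
  "increments": "0.7 0 -3.3 3 255; 1.4 0 -6.6 6 255; 1.4 0 -6.6 6 255; 1.4 0 -6.6 6 255; 1.4 0 -6.6 6 255; 1.4 0 -6.6 6 255; 1.4 0 -6.6 6 255; 1.4 0 -6.6 6 255; 1.4 0 -6.6 6 255; 0.7 0 -3.3 3 255; 0 0 0 0 255"
}}

```text
time: 8.2
position: [0.6625, -0.0187, 0.0678]
tool_rot: [-1.564, -0.095, 0.109]
ft_force: [-8.1, 2.8, 1.2]
grip_width: 0.004
```

```bash
python3 cam.py 4
```

```text
t 8.2 pos [ 0.6625 -0.0187  0.0678] arm vec tool [61.  -0.4 18.5] F [-8.1  2.8  1.2] heading -82.5 cam from tool 0.09 cam if heading true 0.05
```

View pics/side4.png

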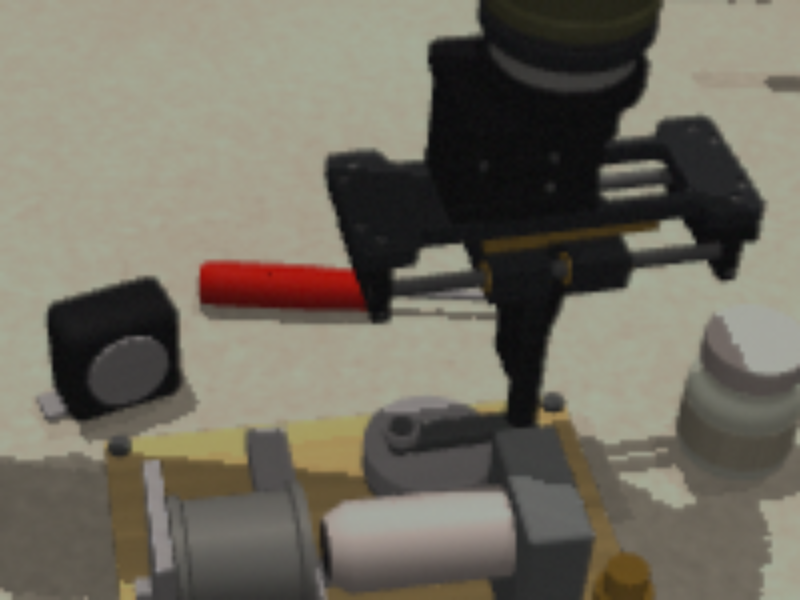

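View pics/scene4.png

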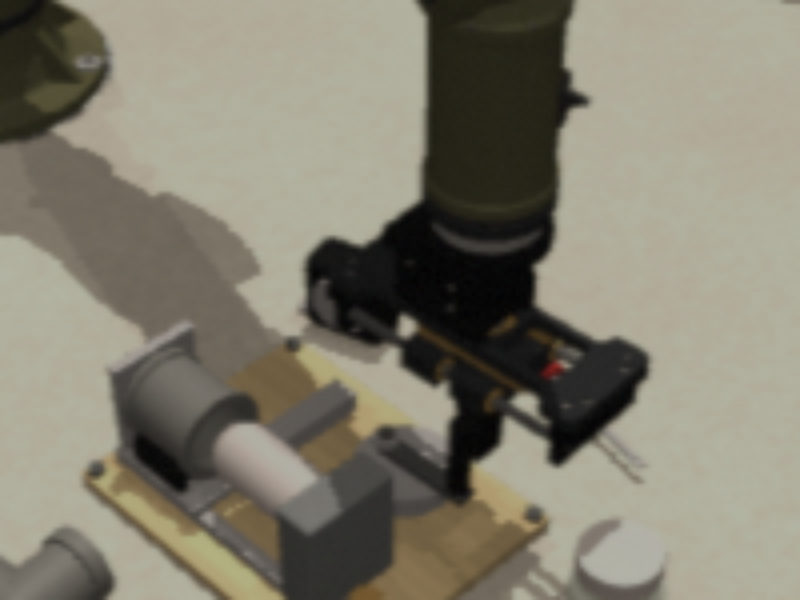

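>>> {"op": "drive_tool", "data": {
  "increments": "0 0 4 0 255; 0 0 10 0 255; 0 0 15 0 255; 0 -20 10 0 255; 0 -35 0 0 255; 0 -35 0 0 255; 0 -30 0 0 255; -20 0 0 -10 255; -40 0 0 -10 255; 0 0 0 0 255"
}}

```text
time: 9.55
position: [0.6014, 0.0019, 0.1913]
tool_rot: [-1.536, -0.375, 0.373]
ft_force: [0.9, 0.3, 0.3]
grip_width: 0.0
```

```bash
python3 cam.py 5; python3 -c "
from h import *
q=np.load('q.npy')
t=j2w(q,[[-.17,0,.065]])[0];print(t);togo(t[:2],.18,4.3)"
```

```text
t 9.55 pos [0.6014 0.0019 0.1913] arm vec tool [18.9  0.1 43. ] F [0.9 0.3 0.3] heading -62.6 cam from tool 1.3 cam if heading true 0.4
[ 0.44130313 -0.14257323  0.065     ]
t 9.65 pos [0.6038 0.0036 0.1913] heading -62.6 tool shift mm [-211.6   10.6  -55.1] yaw deg -66.9 F [ 1.1  0.2 -0.1] q7 [-0.67  0.29  0.75  1.64 -0.21  1.29  0.59] 0.01
```

View pics/side5.png

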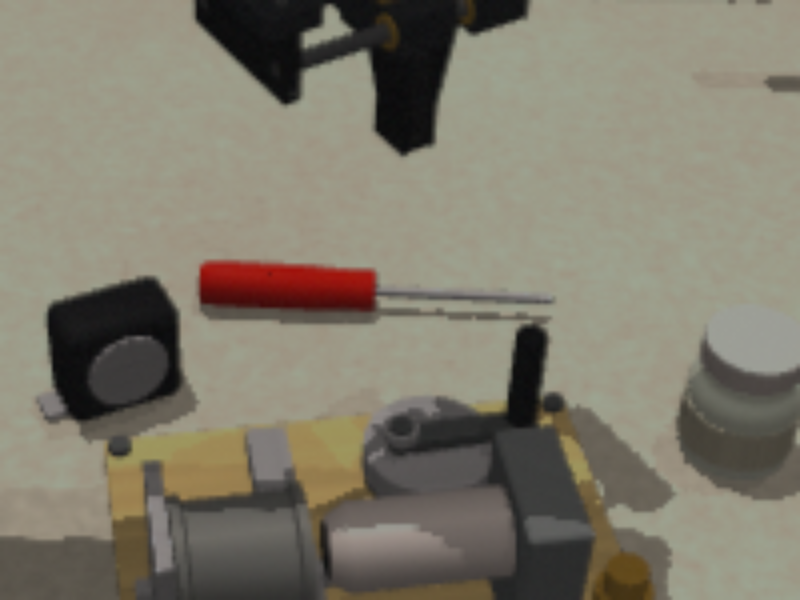

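View pics/scene5.png

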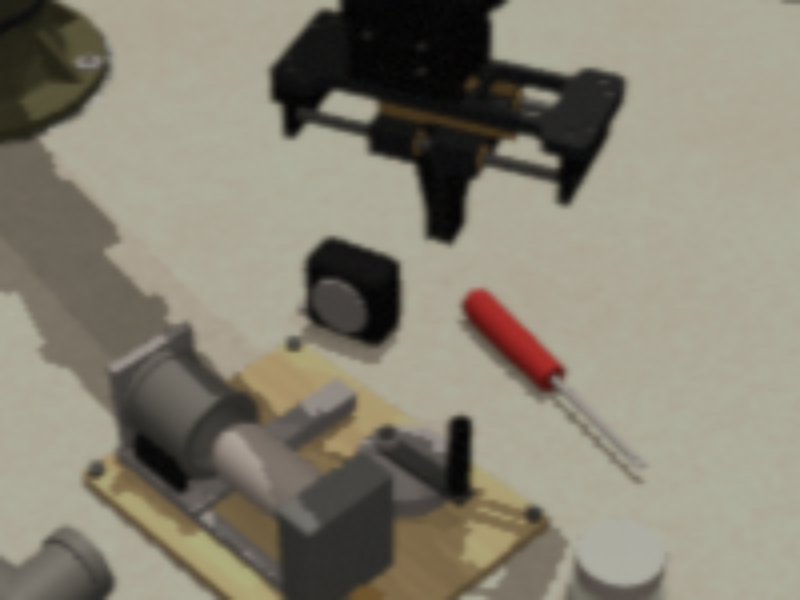

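>>> {"op": "drive_tool", "data": {
  "increments": "-12 0 -3 0 255; -20 0 -5 0 255; -25 0 -7 0 255; -25 0 -7 0 255; -25 0 -7 0 255; -25 0 -7 0 255; -25 0 -6 0 255; -25 0 -6 0 255; -20 0 -5 0 255; -10 0 -2 0 255; 0 0 0 -9.6 255; 0 0 0 -9.6 255; 0 0 0 -9.6 255; 0 0 0 -9.6 255; 0 0 0 -9.6 255; 0 0 0 -9.6 255; 0 0 0 -9.6 255; 0 0 0 0 255; 0 0 0 0 255"
}}

```text
time: 12.02
position: [0.4405, -0.1434, 0.1896]
tool_rot: [-1.171, -1.267, 1.267]
ft_force: [-0.1, -1.0, -0.5]
grip_width: 0.005
```

```bash
python3 cam.py 6; python3 -c "
from h import *
q=np.load('q.npy')
t=j2w(q,[[-.17,0,.065]])[0];print(t);togo(t[:2],.068,4.3)"
```

```text
t 12.025 pos [ 0.4405 -0.1434  0.1896] arm vec tool [-85.3  -0.  171.1] F [-0.1 -1.  -0.5] heading 4.5 cam from tool -2.94 cam if heading true 1.57
[ 0.44130313 -0.14257323  0.065     ]
t 12.125 pos [ 0.4403 -0.1435  0.1896] heading 4.5 tool shift mm [  0.9 121.6  -1. ] yaw deg 0.2 F [ 0.1  0.5 -1.2] q7 [-0.76 -0.16  0.95  1.97  0.14  1.27  1.79] -0.001
```

View pics/scene6.png

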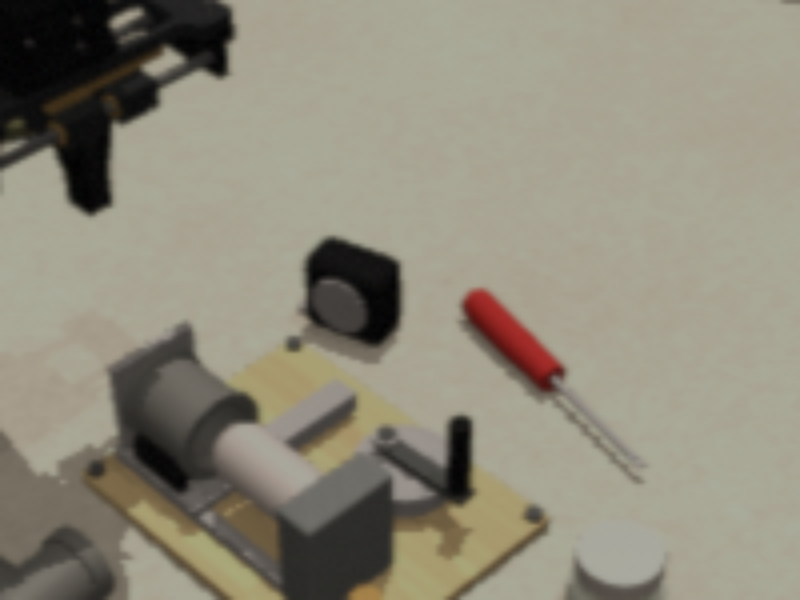

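```bash
python3 - <<'E'
from h import *
import cv2
d=get_image('side');q=np.load('q.npy')
o=(205,190)
im=cv2.resize(d['img'][o[1]:o[1]+100,o[0]:o[0]+130,::-1],None,fx=6,fy=6,interpolation=cv2.INTER_CUBIC)
for P in([-.13,0,.075],[-.13,0,.1],[-.13,0,.02],[-.13,-.032,.1],[-.13,-.032,.02],[-.13,.032,.1],[-.14,0,.04]):
    u=(proj(d,j2w(q,[P]))[0]-o)*6;cv2.circle(im,tuple(np.int32(u)),3,(0,0,255),-1);print(P,u.round())
cv2.imwrite('pics/peg.png',im)
cv2.imwrite('pics/wrist7.png',get_image('wrist')['img'][:,:,::-1])
E
```

```text
[-0.13, 0, 0.075] [111. 284.]
[-0.13, 0, 0.1] [107. 227.]
[-0.13, 0, 0.02] [118. 403.]
[-0.13, -0.032, 0.1] [117. 312.]
[-0.13, -0.032, 0.02] [128. 487.]
[-0.13, 0.032, 0.1] [ 98. 147.]
[-0.14, 0, 0.04] [ 83. 365.]
```

View pics/peg.png

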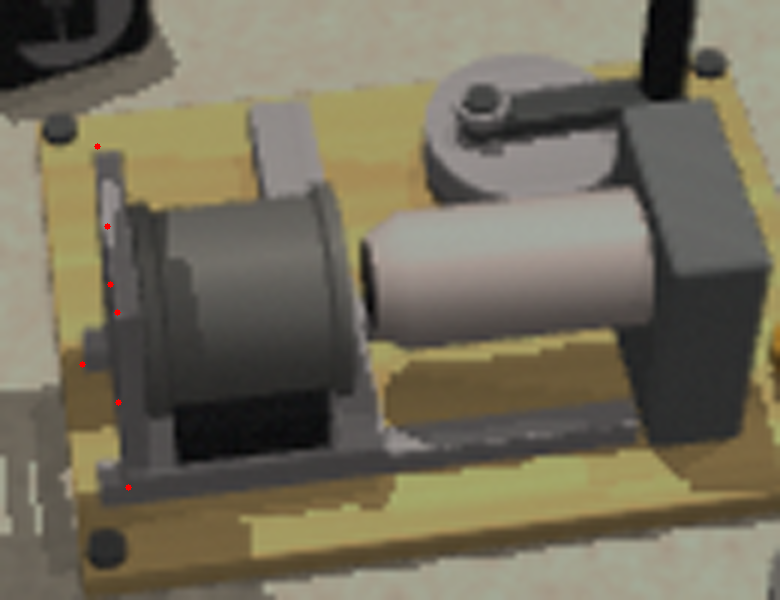

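View pics/wrist7.png

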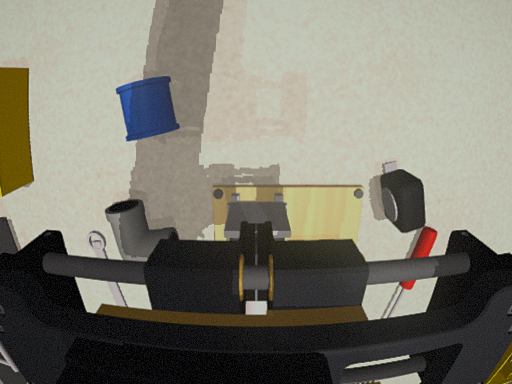

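>>> {"op": "drive_tool", "data": {
  "increments": "0 15 0 0 255; 1 25 0 0 255; 0 25 0 0 255; 0 25 0 0 255; 0 13 0 0 255; 0 4 0 0 255; 0 0 0 0 255; 0 0 0 0 255"
}}

```text
time: 13.22
position: [0.4409, -0.1426, 0.0832]
tool_rot: [-1.171, -1.27, 1.268]
ft_force: [-0.2, -0.3, 0.3]
grip_width: 0.004
```

```bash
python3 cam.py 8; python3 -c "
from h import *
q=np.load('q.npy')
t=j2w(q,[[-.1385,0,.065]])[0];print(t);togo(t[:2],.083,4.3)"
```

```text
t 13.225 pos [ 0.4409 -0.1426  0.0832] arm vec tool [-84.1  -0.3 170.9] F [-0.2 -0.3  0.3] heading 4.6 cam from tool -2.94 cam if heading true 1.58
[ 0.4727135  -0.14019854  0.065     ]
t 13.325 pos [ 0.4408 -0.1426  0.0832] heading 4.6 tool shift mm [ -0.2   0.2 -32. ] yaw deg 0.3 F [-0.3  0.3 -0.1] q7 [-0.76  0.04  1.05  2.09 -0.05  1.03  1.96] 0.005
```

View pics/side8.png

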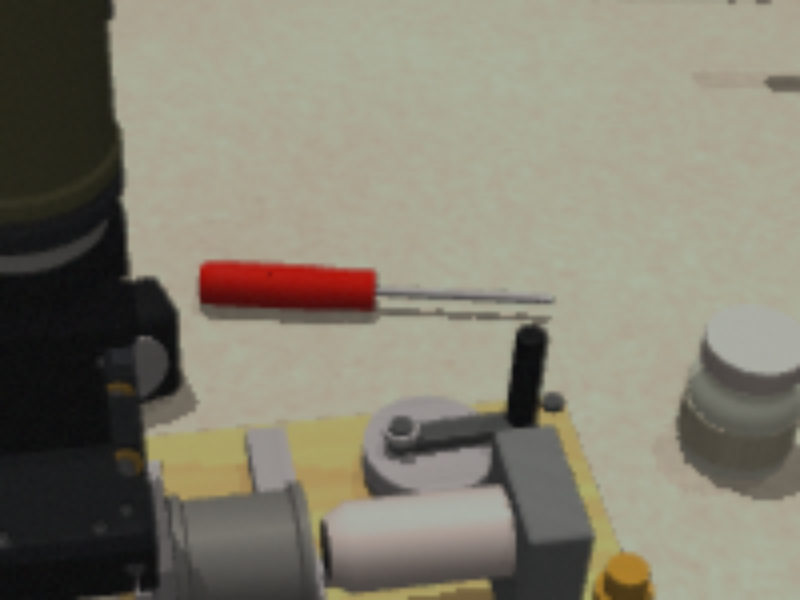

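>>> {"op": "drive_tool", "data": {
  "increments": "0 0 -6 0 255; 0 0 -7 0 255; 0 0 -6 0 255; 0 0 -4 0 255; 0 0 -3 0 255; 0 0 -3 0 255; 0 0 -3 0 255; 0 0 -3 0 255; 0 0 0 0 255"
}}

```text
time: 14.45
position: [0.4749, -0.1398, 0.0823]
tool_rot: [-1.17, -1.268, 1.269]
ft_force: [-2.1, -0.5, -0.3]
grip_width: 0.005
```

>>> {"op": "drive_tool", "data": {
  "increments": "0 0 -4 0 255; 0 0 -4 0 255; 0 0 -4 0 255; 0 0 -4 0 255; 0 0 -4 0 255; 0 0 0 0 255"
}}

```text
time: 15.2
position: [0.4957, -0.1379, 0.0826]
tool_rot: [-1.171, -1.269, 1.269]
ft_force: [-2.3, -0.4, -2.6]
grip_width: 0.005
```

```bash
python3 cam.py 9; python3 -c "
from h import *
q=np.load('q.npy')
t=j2w(q,[[-.1045,0,.065]])[0];print(t);togo(t[:2],.083,4.3)"
```

```text
t 15.2 pos [ 0.4957 -0.1379  0.0826] arm vec tool [-8.380e+01 -1.000e-01  1.158e+02] F [-2.3 -0.4 -2.6] heading 4.6 cam from tool -2.77 cam if heading true 1.58
[ 0.50661674 -0.13763537  0.065     ]
t 15.3 pos [ 0.4957 -0.1379  0.0828] heading 4.6 tool shift mm [ -0.6  -0.2 -10.9] yaw deg 0.3 F [-1.5  0.2 -1.1] q7 [-0.69  0.23  1.01  1.98 -0.23  1.05  2.08] 0.008
```

View pics/side9.png

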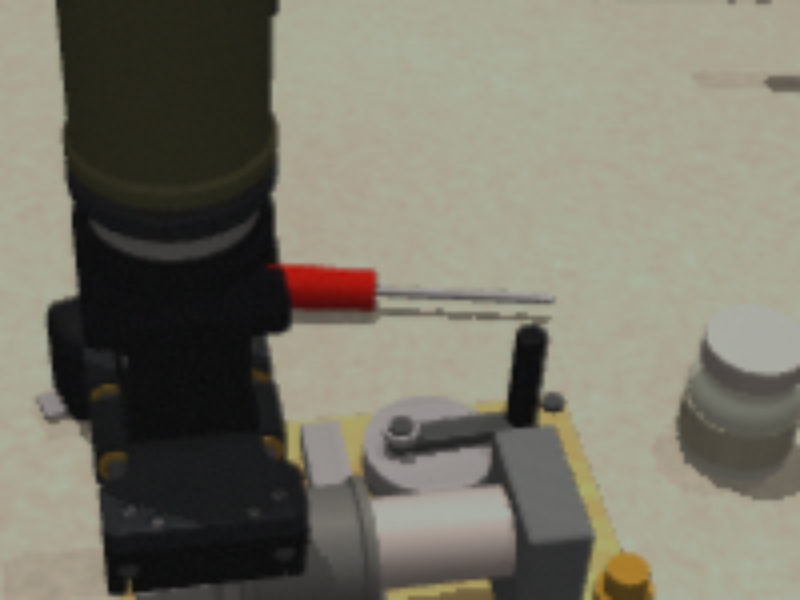

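Slide moves with the cam still aligned and the coupling going over the pipe. About 11 mm remain.

>>> {"op": "drive_tool", "data": {
  "increments": "0 0 -3 0 255; 0 0 -3 0 255; 0 0 -3 0 255; 0 0 -2 0 255; 0 0 0 0 255"
}}

```text
time: 15.92
position: [0.5022, -0.1374, 0.0824]
tool_rot: [-1.162, -1.263, 1.27]
ft_force: [-16.1, 0.6, 12.1]
grip_width: 0.007
```

>>> {"op": "drive_tool", "data": {
  "increments": "0 0 -2 0 255; 0 0 -2 0 255; 0 0 0 0 255"
}}

```text
time: 16.3
position: [0.5022, -0.1374, 0.082]
tool_rot: [-1.155, -1.257, 1.272]
ft_force: [-25.3, 1.4, 20.6]
grip_width: 0.002
```

>>> {"op": "drive_tool", "data": {
  "increments": "0 0 6 0 255; 0 0 10 0 255; 0 0 15 0 255; 0 -15 10 0 255; 0 -30 0 0 255; 0 -30 0 0 255; 0 -30 -5 0 255; 0 -20 0 0 255; 0 0 0 0 255"
}}

```text
time: 17.42
position: [0.4763, -0.1397, 0.2094]
tool_rot: [-1.173, -1.274, 1.265]
ft_force: [-0.3, -0.2, 0.7]
grip_width: 0.001
```

```bash
python3 - <<'E'
from h import *
import cv2
q=np.load('q.npy')
for n,o in(('side',(205,180)),('scene',(160,165))):
    d=get_image(n);im=cv2.resize(d['img'][o[1]:o[1]+100,o[0]:o[0]+130,::-1],None,fx=6,fy=6,interpolation=cv2.INTER_CUBIC)
    cv2.imwrite(f'pics/end_{n}.png',im)
    for P in([-.096,.032,.1],[-.02,.11,.034],[-.027,0,.096],[-.054,.11,.034],[.062,.085,.102]):print(n,P,((proj(d,j2w(q,[P]))[0]-o)*6).round())
togo((.5,0))
E
```

```text
side [-0.096, 0.032, 0.1] [212. 195.]
side [-0.02, 0.11, 0.034] [412. 144.]
side [-0.027, 0, 0.096] [460. 260.]
side [-0.054, 0.11, 0.034] [312. 154.]
side [0.062, 0.085, 0.102] [687.  23.]
scene [-0.096, 0.032, 0.1] [264. 127.]
scene [-0.02, 0.11, 0.034] [523. 238.]
scene [-0.027, 0, 0.096] [315. 253.]
scene [-0.054, 0.11, 0.034] [470. 200.]
scene [0.062, 0.085, 0.102] [619. 249.]
t 17.525 pos [ 0.4744 -0.1395  0.2073] heading 4.7 tool shift mm [ 1.37e+02  1.00e-01 -3.68e+01] yaw deg None F [0.3 0.2 0.5] q7 [-0.82 -0.06  1.04  1.88  0.05  1.29  1.85] 0.007
```

View pics/end_side.png

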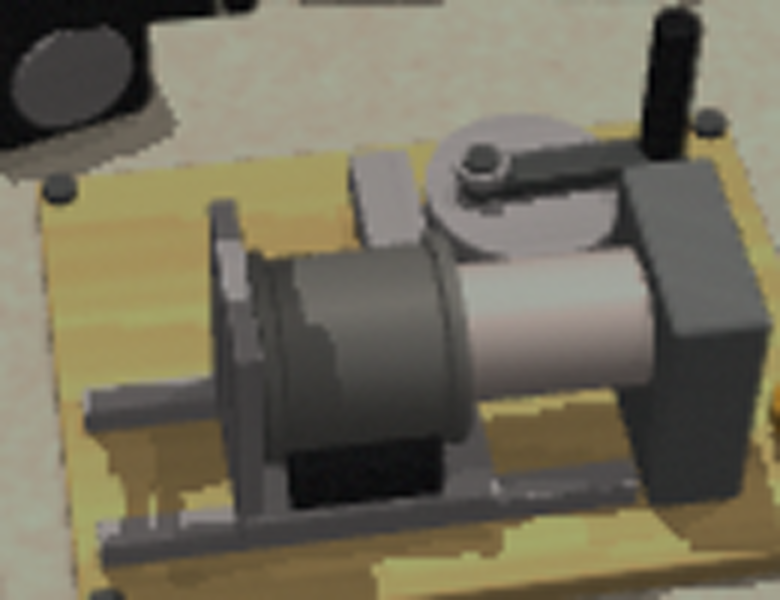

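View pics/end_scene.png

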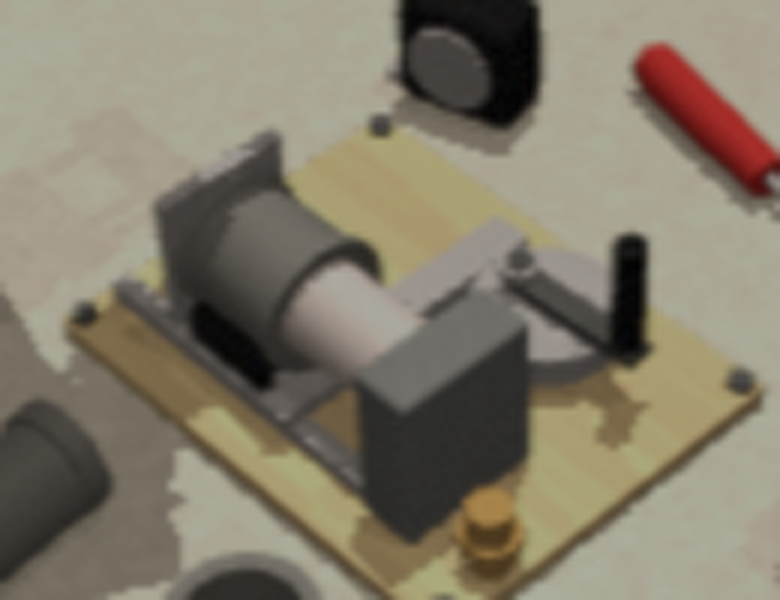

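```bash
python3 - <<'E'
from h import *
import cv2
from numpy.linalg import norm
d=get_image('side');a=cv2.imread('pics/side0.png');b=d['img'][:,:,::-1].copy()
ga,gb=[cv2.cvtColor(x,cv2.COLOR_BGR2GRAY).astype(np.float32) for x in(a,b)]
def m(name,x,y,w,h,r=34):
    t=ga[y:y+h,x:x+w];y0,x0=max(y-6,0),max(x-r,0)
    R=cv2.matchTemplate(gb[y0:y+h+6,x0:x+w+r],t,cv2.TM_CCOEFF_NORMED);_,v,_,l=cv2.minMaxLoc(R);print(name,round(v,2),l[0]+x0-x,l[1]+y0-y)
m('coupling',228,222,36,34);m('lug',247,206,13,18);m('screwdriver',234,163,34,17,8);m('jar',356,176,30,40,8);m('spare',330,275,42,48,8);m('elbow',235,292,55,62,8);m('spanner',290,345,100,36,8);m('nipple',332,236,18,22,8)
m('tape',196,170,20,32,8)
q=np.load('q.npy')
print('expected px for 34mm, coupling',proj(d,j2w(q,[[-.057,0,.09]]))-proj(d,j2w(q,[[-.091,0,.09]])),'lug',proj(d,j2w(q,[[-.02,.1,.034]]))-proj(d,j2w(q,[[-.054,.1,.034]])))
E
```

```text
coupling 0.88 19 -2
lug 0.78 17 -1
screwdriver 0.71 8 0
jar 1.0 0 0
spare 1.0 0 0
elbow 0.78 0 0
spanner 0.95 0 0
nipple 1.0 0 0
tape 0.49 0 0
expected px for 34mm, coupling [[19.26609421 -2.01495032]] lug [[16.71178944 -1.6546952 ]]
```

```bash
python3 -c "
from bench import workorder
print(workorder.close_job())"
```

```text
the job is handed in; nothing more can be done
None
```

The cam is at its low point, the slide is pushed home, and the job is handed in. The hand-in gave no verdict.

- **Cam:** I turned the handle clockwise with closed fingertips, from about 1.68 rad to about 0.05–0.09 rad. In the pictures the lever points along the jig. The slide was still back when I let go of the cam.
- **Slide:** I pushed on the upright back plate until it stopped, with about 25 N on the wrist at the end. The arm then backed off to about 0.21 m high and touches nothing.
- **Coupling:** It moved 19 px in the side view and the lug 17 px. A full 34 mm stroke should give 19.3 px and 16.7 px. The coupling lies in its cradle over the pipe.
- **Stop position:** The slide stopped about 4 mm short of where my jig fit put it. I take that as error in the fit, since the picture shifts match a full stroke.
- **Bystanders:** The jar, spare, nipple, elbow and spanner showed no shift in the final check. The elbow match was weak (0.78).
- **Weak checks:** The gripper partly hid the tape measure and the screwdriver in that last picture. The tape gave no shift but a poor match (0.49). The screwdriver match gave 8 px at the edge of its search window, which I don't trust. It was unmoved in a picture taken just before the slide push.

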